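# Close a clamshell tube carrier, pin it and hold it shut

## Robot

A 7-joint arm with a two-finger parallel gripper is mounted at the origin on a cart in front of the work surface, level with it; the furniture and walls round the work are solid. World frame = base frame: x ahead of the robot, y to its left, z up, the work surface at z = 0. Lengths are in m, angles in rad, forces in N, time in s.
With the tool pointing down it reaches from about 0.4 to 0.85 m from the base axis. Payload 10.4 kg.
Tool frame: the origin (TCP) lies between the finger pads; the fingertips stand 8 mm ahead of it and the grasp point (between the pads) lies 11 mm behind it; z points along the fingers, x is the direction in which the jaws open and shut, and the axes are right-handed (so a half turn about z gives the same grasp; the last joint's range is limited). The gripper opens to 87 mm and grips with 3 to 60 N. Pads are 19 mm wide; open, the fingers measure 117 mm over their backs; the gripper's body (75 mm by 190 mm) begins 51 mm behind the grasp point.
Start: joints at [1.304, 0.332, -0.065, 1.46, 0.022, 1.35, -0.088], TCP at [0.151, -0.607, 0.231] pointing down, gripper open.
Joint ranges: [-2.6, 2.6], [-0.5, 2.12], [-1.47, 1.34], [0.16, 2.42], [-1.27, 4.41], [0.06, 2.06], [-2.6, 2.6]. Speed limits (rad/s): [2.22, 2.22, 2.79, 2.79, 3.14, 3.14, 3.14].

## Interface

Orientations are given as a unit quaternion [x, y, z, w].
In Python, from bench import r, viewer gives the robot as it stands.
- The arm moves only by the tool apply_moves, never from a script. Its argument "increments" is a list of rows, each an object with "grip": the closure in counts, from 0 (fully open) to 255 (shut); "xyz": the shift along the tool's x, y, z in mm, a list of three; "rotation": the turn, a rotation vector about the tool's x, y, z in degrees, a list of three. A call has 1 to 5 rows; each row is the pose to reach, as a shift and turn from the pose measured when the call began, along the tool's axes at that moment; what a row does not reach only later rows make up. A row lasts 1/8 s, in which the tool goes at most 62.5 mm and 10.7 degrees, less where a joint would pass 70% of its speed; a pose out of reach is approached as far as the arm can. A call with a gripper value outside its range is refused whole. The fingers move at their own pace and stop on an object; "squeeze" is the grip in N (left out, the last holds). Time passes only in rows, so rows that repeat a pose let the fingers close. It gives the time, the measured TCP pose, the force and the opening at its end, in the units of the state.
- r.read_state(): the state, without advancing time (a new reading comes with each control period).
- viewer.camera(name): name is "side" or "top" or "wrist"; returns a dict with "img" (384x512x3 uint8, blue, green, red), "range_z" (384x512 float32, m along the optical axis (not along the pixel's ray), 0 where there is no reading), "vertical_fov" (degrees; the focal length in pixels is half the picture's height over the tangent of half this angle, whatever the lens; pixels are square), "cx", "cy" (the principal point, pixels), "rvec" (rotation vector, rad) and "tvec" (3), from world to camera coordinates, as OpenCV has them. Camera axes: x right, y down, z forward; pixel columns grow to the right and rows downward; lengths in m; the calibration is good to about 2 mm. A picture is of the moment at which its call begins.
- r.close_job(): hands the job in, once; it reports no verdict.
The state is a dict: "time": time; "joint_positions": joint angles; "joint_vel": joint speeds; "joint_torque": joint torques, N m; "ee_pos": TCP position; "eef_rot": TCP orientation; "ft_force": force on the tool from outside, world axes, zero at the start; "torque": the same for the moment, N m; "width": finger opening in m.
Only numpy, scipy, OpenCV 4.12 (cv2) and the standard library are available. Lean on these libraries where they do the work, as an engineer would, in place of code of your own. Each camera call takes 0.05 s, during which the arm holds its last target.

## Task

The sample tube is already lying in the grey carrier: swing the springy lid down over it, then take the orange-handled pin from its black stand, push it straight down through the hole in the lid into the hole in the base until its collar presses the lid fully shut. Do not let go: finish while still holding the pin's handle and pressing down, so that the lid stays shut. Leave the tube in its cradle and do not disturb the two specimen cups.

Things in the scene. Friction and masses are not known exactly. Their poses are not given: they have to be found in the camera images.
- hinge (a point): Point on the carrier's hinge axis, mid-width, 26 mm above the worktop. x points from the carrier's front to its hinge side (roughly away from the robot), y along the hinge axis, z up. The base reaches from the hinge 100 mm toward -x and 65 mm to each side.
- lid (a joint): Lid angle (rad): 0 shut, growing as the lid swings up about the hinge, at most 1.5. White frame, clear window, 9 mm thick, 126 mm wide, reaching 102 mm from the hinge axis. Above about 0.1 rad it stays where left; pushed lower it springs back to about 0.1 when let go. Shutting takes about 7 N down at its hole. Can be pushed down by closed fingertips on its outer (back, later upper) face.
- base_hole (a point): Centre of the mouth of the hole in the carrier's base, 10 mm diameter, 21 mm deep, chamfered, in the flat top face (26 mm above the worktop) near the front, 84 mm from the hinge axis. z points up. With the lid shut or nearly shut the lid's hole lies right over it.
- lid_hole (a point): Centre of the lid's through hole, 12 mm diameter, on the lid's outer face, 84 mm from the hinge axis; lid 9 mm thick here.
- cradle (a point): Middle of the trough (22 x 104 mm) in the base in which the sample tube lies, at the height of the tube's axis.
- tube_mid (a point): Middle of the purple-capped sample tube, 16 x 90 x 16 mm, lying in the trough along the hinge direction. It lies wholly below the top of the base.
- pin_grip (a point): Point to grip on the pin's axis, 56 mm above the tip, 24 mm above the collar's top, 14 mm below the handle's top. The upright flat orange handle is 26 mm wide (x), 12 mm thick (y), 38 mm high (z).
- pin_tip (a point): The lower tip of the pin's shaft, on its axis; z points up along the pin to its handle.
- pin: The pin, 70 mm long, 40 g, origin at its tip: steel shaft 8 mm in diameter, 28 mm long, tapered tip; collar 20 mm in diameter, 4 mm thick; orange handle above. It starts upright in the hole of a black block (64 x 64 mm, 34 mm high, fixed, grey foot 72 x 72 mm), collar on the block: draw it straight up by 28 mm.
- red_cup: Specimen cup with a red lid, 58 x 58 x 59 mm, standing on the worktop at the right; origin at the centre of its underside. Leave alone.
- specimen_cup_2: Specimen cup with a yellow lid, 58 x 58 x 59 mm, standing on the worktop at the left; origin at the centre of its underside. Leave alone.
- carrier: Clamshell tube carrier: grey base block 100 x 130 x 26 mm, fixed to the worktop, with the hinged lid. Origin at the centre of the base's underside; x toward the hinge side, z up. With the lid shut its top is 35 mm above the worktop.

How it is judged:
By the outcome, as a careful person would: the job done as asked, in the order asked, and still so for the second after the job is handed in, while the arm keeps its last pose, push and grip.
It also fails if it takes over 64 s, if anything falls off the work surface, if the arm or the gripper's body presses on something with over 40 N, if the wrist force passes 120 N, or if a joint passes its speed limit or range.

## Working session

There is one attempt and no reset: what is moved stays moved. The work goes in short steps, Python scripts to look and compute and a tool call to move; the robot and the scene stay as the last step left them, time stands still between calls to the robot, and variables do not carry over. Pictures are saved under pics/ and viewed, and the job is handed in when it is done.

Besides the shell and the picture viewer there is one more tool, called after "Call:" as name([rows], argument=value, ...), one row to a line, values as JSON. apply_moves: Moves the arm, as the interface text tells. Its arguments: {"type":"object","properties":{"increments":{"type":"array","items":{"type":"object","properties":{"grip":{"type":"number"},"xyz":{"type":"array","items":{"type":"number"}},"rotation":{"type":"array","items":{"type":"number"}}}}},"squeeze":{"type":"number"}},"required":["increments"]}

```bash
ls; mkdir -p pics; cat > h.py <<'E'
import numpy as np, cv2
from scipy.spatial.transform import Rotation as R
from bench import r, viewer
def cam(n, save=None):
    c=viewer.camera(n)
    H,W=c['img'].shape[:2]
    f=H/2/np.tan(np.radians(c['vertical_fov'])/2)
    c['f']=f; c['Rm']=cv2.Rodrigues(np.array(c['rvec'],float))[0]; c['t']=np.array(c['tvec'],float).reshape(3)
    c['o']=-c['Rm'].T@c['t']
    if save: cv2.imwrite('pics/'+save,c['img'])
    return c
def ray(c,u,v):
    d=np.array([(u-c['cx'])/c['f'],(v-c['cy'])/c['f'],1.0]); return c['Rm'].T@d
def onz(c,u,v,z):
    d=ray(c,u,v); return c['o']+d*(z-c['o'][2])/d[2]
def dep(c,u,v):
    return c['o']+ray(c,u,v)*c['range_z'][int(round(v)),int(round(u))]
def cloud(c):
    H,W=c['range_z'].shape; u,v=np.meshgrid(np.arange(W),np.arange(H))
    z=c['range_z']; P=np.stack([(u-c['cx'])/c['f']*z,(v-c['cy'])/c['f']*z,z],-1)
    return (P-c['t'])@c['Rm']
def proj(c,p):
    q=c['Rm']@np.asarray(p)+c['t']; return q[:2]/q[2]*c['f']+[c['cx'],c['cy']]
def tri(c1,p1,c2,p2):
    A=np.stack([ray(c1,*p1),-ray(c2,*p2)],1); s=np.linalg.lstsq(A,c2['o']-c1['o'],rcond=None)[0]
    a=c1['o']+A[:,0]*s[0]; b=c2['o']-A[:,1]*s[1]; return (a+b)/2,np.linalg.norm(a-b)
E
python3 - <<'E'
from h import *
for n in('side','top','wrist'):
    c=cam(n,n+'0.png'); print(n,c['vertical_fov'],c['cx'],c['cy'],c['o'],c['Rm'][2])
s=r.read_state(); print({k:np.round(v,3) for k,v in s.items()})
print(R.from_quat(s['eef_rot']).as_matrix().round(3))
E
```

```text
pics
side 57.40977857344009 259.4237135661722 187.9233132910892 [0.20029486 0.87249596 0.71226475] [ 0.27681898 -0.77144199 -0.57292976]
top 53.10087382937475 258.43624583345763 190.45287660505358 [ 0.34352761 -0.0184434   1.36897482] [ 0.12562604 -0.00428174 -0.99206843]
wrist 64.48862830995164 249.3025970846354 190.9073837280197 [ 0.21972896 -0.5896467   0.38472944] [-0.2534209  -0.06227753 -0.96534934]
{'time': np.float64(0.15), 'joint_positions': array([ 1.304,  0.333, -0.065,  1.461,  0.022,  1.35 , -0.089]), 'joint_vel': array([ 0.001, -0.001,  0.002, -0.001,  0.002, -0.001,  0.002]), 'joint_torque': array([ 1.0000e-03, -6.2363e+01,  2.5000e-02, -3.9014e+01, -6.1000e-02,
        3.7000e-02,  0.0000e+00]), 'ee_pos': array([ 0.151, -0.606,  0.23 ]), 'eef_rot': array([ 0.788, -0.616, -0.   , -0.   ]), 'ft_force': array([-1.119, -0.451,  0.368]), 'torque': array([ 0.013, -0.001,  0.02 ]), 'width': np.float64(0.087)}
[[ 0.241 -0.97  -0.   ]
 [-0.97  -0.241  0.001]
 [-0.001  0.    -1.   ]]
```

View pics/side0.png

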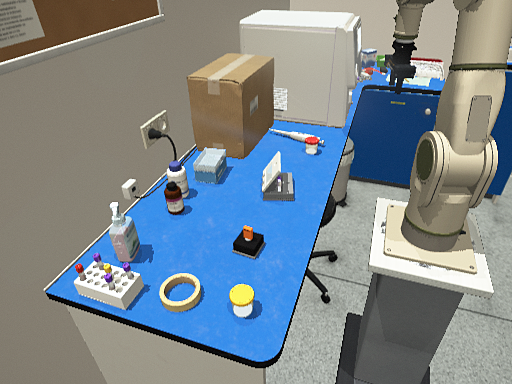

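View pics/top0.png

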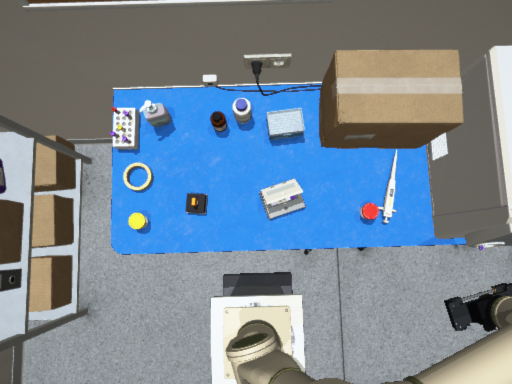

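View pics/wrist0.png

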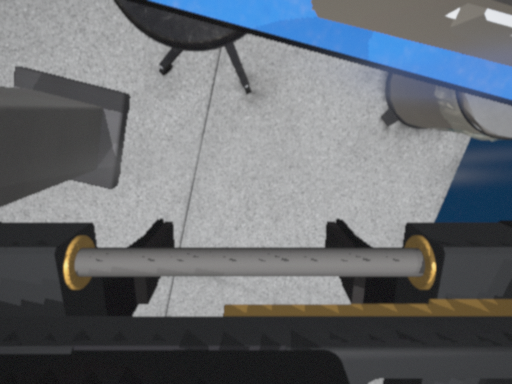

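The side view shows the carrier at about (278,185), the pin stand at (248,243), the yellow cup at (242,300) and the red cup at (312,146). In the top view they are at (283,198), (196,203), (137,221) and (370,211). Next I'll measure them roughly.

```bash
python3 - <<'E'
from h import *
t=cam('top'); s=cam('side')
def up(c,x0,y0,w,h,n,k=6):
    cv2.imwrite('pics/'+n,cv2.resize(c['img'][y0:y0+h,x0:x0+w],None,fx=k,fy=k,interpolation=cv2.INTER_CUBIC))
up(t,180,160,130,70,'t1.png'); up(s,225,140,80,120,'s1.png',5)
hs={}
for n,c in(('t',t),('s',s)):
    hsv=cv2.cvtColor(c['img'],cv2.COLOR_BGR2HSV)
    m=cv2.inRange(hsv,(5,180,150),(18,255,255))
    k,l,st,ce=cv2.connectedComponentsWithStats(m)
    P=cloud(c)
    for i in range(1,k):
        if st[i,4]>10:
            print(n,st[i],ce[i],np.median(P[l==i],0).round(4)); 
# table & clouds
P=cloud(t)
for (x,y,lab) in((196,203,'block'),(137,221,'y'),(370,211,'r'),(283,198,'car'),(230,220,'table')): print(lab,P[y,x].round(3))
sub=P[170:225,250:315].reshape(-1,3); sub=sub[sub[:,2]>0.012]
print(sub.min(0),sub.max(0))
E
```

```text
s [243 228  10  11  80] [247.85 233.25] [0.475  0.207  0.0575]
block [0.474 0.194 0.041]
y [0.417 0.392 0.057]
r [ 0.428 -0.403  0.057]
car [ 0.475 -0.103  0.118]
table [0.414 0.08  0.001]
[ 0.34352761 -0.18206368  0.01257422] [ 0.54922769 -0.0184434   1.36897482]
```

View pics/t1.png

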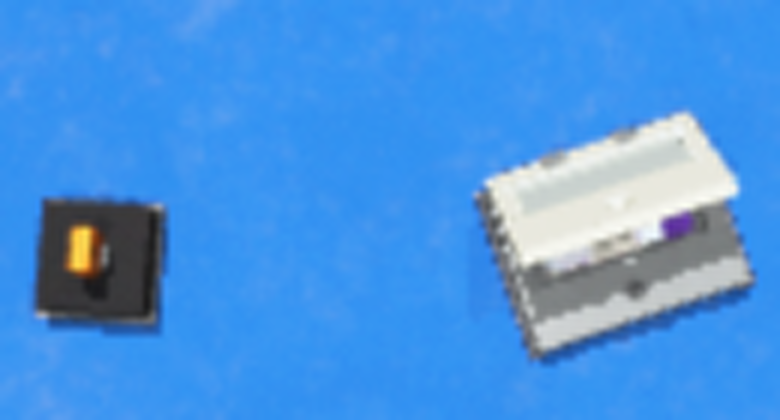

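View pics/s1.png

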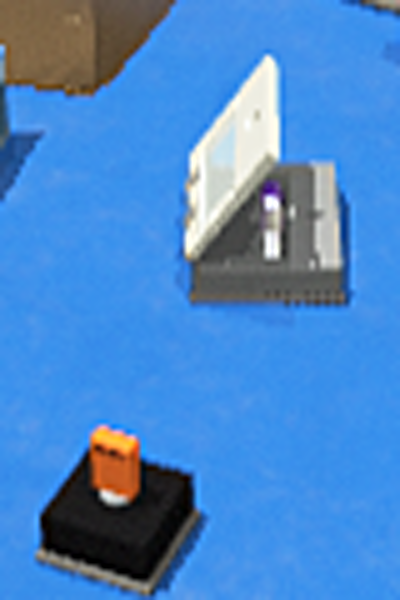

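```bash
python3 - <<'E'
from h import *
for n in('top','side'):
    c=cam(n); P=cloud(c)
    ok=(c['range_z']>0)
    for lo,hi in((0.1,0.25),(0.25,0.45),(0.45,0.8)):
        m=ok&(P[...,2]>lo)&(P[...,2]<hi)&(P[...,0]>0.2)&(P[...,0]<0.95)&(P[...,1]<0.3)&(P[...,1]>-0.9)
        H,xe,ye=np.histogram2d(P[m][:,0],P[m][:,1],bins=[np.arange(.2,.96,.05),np.arange(-.9,.31,.1)])
        print(n,lo); print(H.astype(int))
E
```

```text
top 0.1
[[  0   0   0   0   0   0   0   0   0   0   0   0]
 [  0   0  10   0   0   0   0   0   0   0   0   0]
 [  0  32 241   0   0   0   0   0   0   0   0   0]
 [  0   0 400   0   0   0   0   0   0   0   0   0]
 [  0   0 394   0   0   0   0   0   0   0   0   0]
 [  0   0 395   0   0   0   0  86  89   0   0   0]
 [  0   0 386   0   0   0   0  16   0   0   0   0]
 [  0   0 385   0   0   0   0   0   0   0   0   0]
 [  0   0 380   0   0   0   0   0   0   0   0   0]
 [  0   0 125 387 389 383 289   0   0   0   0   0]
 [  0   0   0   0   0   0 137   0   0   0   1   0]
 [  0   0   0   0   0   0 138   0   4 127  53  32]
 [  0   0   0   0   0   0 121   0  33  58   0   8]
 [  0   0   0   0   0   0  75   0 105   0   1   0]
 [ 12 399 175 108  80  55 493 636 586 638 645 647]]
top 0.25
[[   0    0   49    0    0    0    0    0    0    0    0    0]
 [   0    0    0    0    0    0    0    0    0    0    0    0]
 [   0   40  575    0    0    0    0    0    0    0    0    0]
 [   0    0  838    0    0    0    0    0    0    0    0    0]
 [   0    0  880    0    0    0    0    0    0    0    0    0]
 [
[... 3570 characters left out ...]
    0]
 [  10    4    0    0    0    0    0    0    0    0    0    0]
 [   6    1    0    0    0    0    0    0    0    0    0    0]
 [   7    9    1    0    0    0    0    0    0    0    0    0]
 [   7    8    3    0    0    0    0    0    0    0    0    0]
 [   4   13    2    0    0    0    0    0    0    0    0    0]
 [   5   11    6    0    0    0    0    0    0    0    0    0]
 [   5   10    5    0    0    0    0    0    0    0    0    0]
 [   5    7    8    0    0    0    0    0    0    0    0    0]
 [   0    0    1    0    0    0    0    0    0    0    0    0]
 [   0    0    0    0    0    0    0   39   31   38   48   49]
 [  85  129  178  241  341  453  520  806 1097 1534 2182 3137]]
```

```bash
cat >> h.py <<'E'
def inc(pts,yaw=None,R1=None):
    """print tool-frame mm and rotvec deg from current pose to world pts; yaw(deg)= world heading of tool x, tool pointing down"""
    s=r.read_state(); R0=R.from_quat(s['eef_rot']).as_matrix(); p=np.array(s['ee_pos'])
    rv=np.zeros(3)
    if yaw is not None:
        a=np.radians(yaw); x=np.array([np.cos(a),np.sin(a),0]); z=np.array([0,0,-1.]); R1=np.stack([x,np.cross(z,x),z],1)
    if R1 is not None: rv=np.degrees(R.from_matrix(R0.T@R1).as_rotvec())
    print('t',s['time'],'p',p.round(4),'yaw',np.degrees(np.arctan2(R0[1,0],R0[0,0])).round(2),'F',np.array(s['ft_force']).round(2),'w',s['width'],'q',np.array(s['joint_positions']).round(2))
    for q in pts: print(q,'->',(R0.T@(np.array(q)-p)*1000).round(1),'rot',rv.round(2))
E
python3 - <<'E'
from h import *
inc([[.22,-.4,.32],[.33,-.17,.33]],-72)
E
```

```text
t 0.35 p [ 0.1508 -0.6065  0.2304] yaw -76.03 F [-0.41  0.5   0.09] w 0.08729569390970056 q [ 1.3   0.33 -0.06  1.46  0.02  1.35 -0.09]
[0.22, -0.4, 0.32] -> [-183.7 -116.9  -89.6] rot [ 0.    0.01 -4.03]
[0.33, -0.17, 0.33] -> [-380.4 -279.2  -99.5] rot [ 0.    0.01 -4.03]
```

Call:
apply_moves([
  {"grip": 255,"xyz": [-40,-20,-30],"rotation": [0,0,0]},
  {"grip": 255,"xyz": [-85,-45,-60],"rotation": [0,0,0]},
  {"grip": 255,"xyz": [-130,-75,-90],"rotation": [0,0,0]},
  {"grip": 255,"xyz": [-184,-100,-90],"rotation": [0,0,-4]},
  {"grip": 255,"xyz": [-225,-135,-90],"rotation": [0,0,-4]},
])

```text
time: 0.98
ee_pos: [0.2275, -0.3538, 0.321]
eef_rot: [0.809, -0.588, 0.001, 0.0]
ft_force: [1.5, 1.0, 0.9]
width: 0.0449
```

```bash
python3 - <<'E'
from h import *
inc([[.33,-.17,.33]],-72)
E
```

```text
t 0.975 p [ 0.2275 -0.3538  0.321 ] yaw -72.02 F [1.47 0.98 0.93] w 0.04493846927283447 q [ 1.15 -0.15 -0.23  1.79 -0.03  1.49 -0.33]
[0.33, -0.17, 0.33] -> [-143.2 -154.2   -9.2] rot [ 0.01 -0.08 -0.02]
```

Call:
apply_moves([
  {"grip": 255,"xyz": [-40,-45,0],"rotation": [0,0,0]},
  {"grip": 255,"xyz": [-80,-88,-5],"rotation": [0,0,0]},
  {"grip": 255,"xyz": [-115,-125,-9],"rotation": [0,0,0]},
  {"grip": 255,"xyz": [-143,-154,-9],"rotation": [0,0,0]},
  {"grip": 255,"xyz": [-143,-154,-9],"rotation": [0,0,0]},
])

```text
time: 1.6
ee_pos: [0.331, -0.1679, 0.3303]
eef_rot: [0.81, -0.586, 0.001, 0.001]
ft_force: [-0.6, -0.0, -0.3]
width: 0.0021
```

```bash
python3 - <<'E'
from h import *
inc([]);c=cam('wrist','w1.png'); print(c['o'],c['Rm'][2]); import pickle; pickle.dump(c,open('w1.pkl','wb'))
E
```

```text
t 1.6 p [ 0.331  -0.1679  0.3303] yaw -71.73 F [-0.56 -0.02 -0.34] w 0.0020729220542179613 q [ 0.99 -0.28 -0.51  1.85 -0.13  1.53 -0.74]
[ 0.39829477 -0.14562146  0.48514717] [-0.24677547 -0.08483043 -0.96535261]
```

View pics/w1.png

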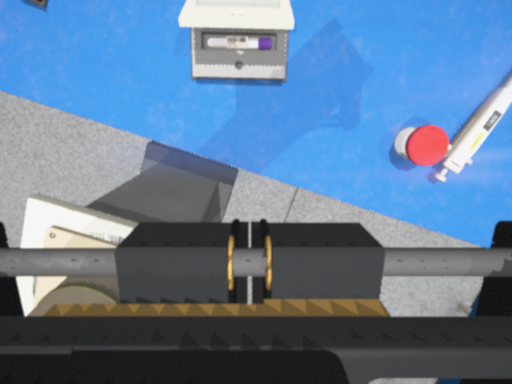

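The wrist view shows the carrier at the top: its base hole is at (239,65) and the purple cap at (265,43). The red cup is at (428,145). I'll move further over the carrier.

```bash
python3 - <<'E'
from h import *
inc([[.45,-.10,.30],[.45,.15,.30]],-72)
E
```

```text
t 1.65 p [ 0.3301 -0.1696  0.3301] yaw -71.89 F [-0.13 -0.24 -0.16] w 0.0008968009592531226 q [ 0.99 -0.28 -0.5   1.85 -0.13  1.53 -0.74]
[0.45, -0.1, 0.3] -> [ -29.  -135.6   30. ] rot [ 0.02 -0.14  0.11]
[0.45, 0.15, 0.3] -> [-266.6 -213.3   29.3] rot [ 0.02 -0.14  0.11]
```

Call:
apply_moves([
  {"grip": 255,"xyz": [-10,-50,10],"rotation": [0,0,0]},
  {"grip": 255,"xyz": [-20,-95,20],"rotation": [0,0,0]},
  {"grip": 255,"xyz": [-29,-135,30],"rotation": [0,0,0]},
  {"grip": 255,"xyz": [-29,-135,30],"rotation": [0,0,0]},
])

```text
time: 2.15
ee_pos: [0.4503, -0.0995, 0.2987]
eef_rot: [0.81, -0.586, -0.0, 0.0]
ft_force: [-1.1, -0.3, -0.1]
width: 0.0
```

```bash
python3 - <<'E'
from h import *
inc([[.45,.15,.30]],-72);c=cam('wrist','w2.png'); print(c['o'],c['Rm'][2]); import pickle; pickle.dump(c,open('w2.pkl','wb'))
E
```

```text
t 2.15 p [ 0.4503 -0.0995  0.2987] yaw -71.76 F [-1.09 -0.34 -0.08] w 1.7714296482703948e-05 q [ 0.9  -0.03 -0.75  1.73 -0.02  1.44 -1.1 ]
[0.45, 0.15, 0.3] -> [-237.1  -77.8   -1.3] rot [0.05 0.01 0.24]
[ 0.51788878 -0.07766588  0.45356256] [-0.24861113 -0.0820962  -0.96511798]
```

View pics/w2.png

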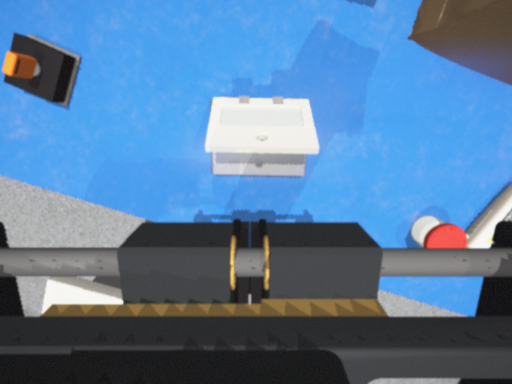

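```bash
python3 - <<'E'
from h import *
import pickle
a=pickle.load(open('w1.pkl','rb'));b=pickle.load(open('w2.pkl','rb'))
def up(c,x0,y0,w,h,k): return cv2.resize(c['img'][y0:y0+h,x0:x0+w],None,fx=k,fy=k,interpolation=cv2.INTER_CUBIC)
i=up(a,175,0,130,90,6); cv2.imwrite('pics/z1.png',i)
i=up(b,195,90,130,95,6); cv2.imwrite('pics/z2.png',i)
for n,c,p in(('w1 hole',a,(239,65)),('w2 lidhole',b,(262,138)),('w2 hole',b,(260,163))):
    print(n,dep(c,*p).round(4), onz(c,*p,.026).round(4))
P=cloud(b)
for v in range(96,180,6): print(v,P[v,262].round(4),P[v,230].round(4),P[v,295].round(4))
E
```

```text
w1 hole [ 0.4528 -0.1135  0.006 ] [ 0.4505 -0.1148  0.026 ]
w2 lidhole [ 0.4908 -0.1023  0.0938] [ 0.4856 -0.107   0.026 ]
w2 hole [ 0.4483 -0.1175  0.0053] [ 0.4515 -0.1156  0.026 ]
96 [ 0.5397 -0.0896  0.0006] [ 0.525  -0.0483  0.0279] [ 0.5544 -0.1343  0.    ]
102 [ 0.5306 -0.0909  0.0441] [ 0.5176 -0.0517  0.0453] [ 0.5439 -0.1314  0.0438]
108 [ 0.5233 -0.0929  0.0537] [ 0.5107 -0.0545  0.0545] [ 0.5365 -0.1329  0.0518]
114 [ 0.5164 -0.0948  0.066 ] [ 0.504  -0.0572  0.0655] [ 0.5292 -0.1337  0.0646]
120 [ 0.5098 -0.0967  0.074 ] [ 0.4976 -0.0598  0.0744] [ 0.5223 -0.135   0.073 ]
126 [ 0.5035 -0.0983  0.0872] [ 0.4917 -0.0624  0.0876] [ 0.5157 -0.1356  0.0845]
132 [ 0.4974 -0.1     0.0955] [ 0.4859 -0.0648  0.0959] [ 0.5093 -0.1365  0.0942]
138 [ 0.4908 -0.1023  0.0938] [ 0.4803 -0.0671  0.1051] [ 0.5032 -0.1373  0.1039]
144 [ 0.4859 -0.1032  0.112 ] [ 0.4749 -0.0693  0.114 ] [ 0.4974 -0.1382  0.1123]
150 [ 0.4797 -0.1052  0.1138] [ 0.4684 -0.0713  0.1129] [ 0.4913 -0.1401  0.1142]
156 [ 0.4619 -0.1151  0.0261] [ 0.448  -0.0722  0.0277] [ 0.4765 -0.1592  0.0271]
162 [ 0.4526 -0.1186  0.0182] [ 0.4399 -0.0747  0.0279] [ 0.4685 -0.1621  0.0271]
168 [ 0.4458 -0.1206  0.0271] [ 0.4314 -0.0773  0.0266] [ 0.4605 -0.165   0.0276]
174 [ 0.4376 -0.1233  0.0276] [ 0.4174 -0.08    0.0009] [ 0.4524 -0.168   0.0279]
```

View pics/z1.png

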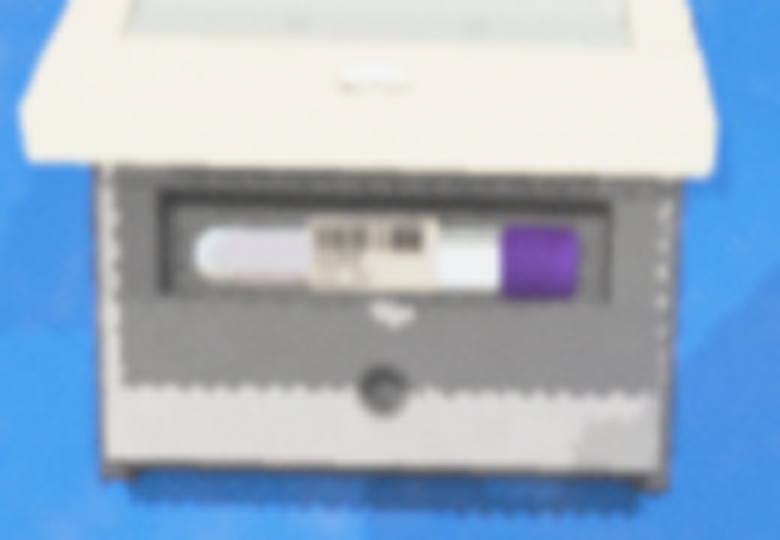

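View pics/z2.png

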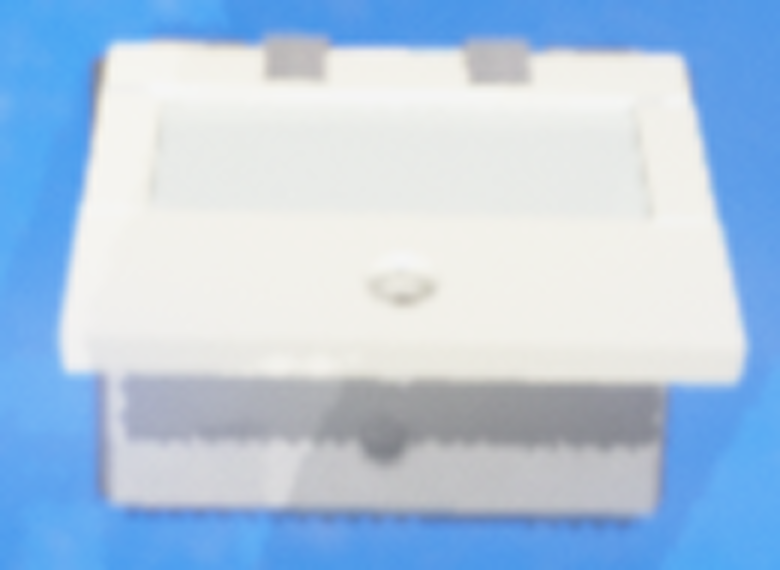

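Both views give a base hole near (0.451, −0.115), a carrier yaw of about 18° and a lid angle of about 0.97 rad. I'll refine those with line fits and then look at the pin.

```bash
python3 - <<'E'
from h import *
import pickle
a=pickle.load(open('w1.pkl','rb'));b=pickle.load(open('w2.pkl','rb'))
print(tri(a,(238.3,64.6),b,(258.4,162.6)))
P=cloud(b); m=np.zeros(P.shape[:2],bool); m[100:150,212:312]=1
Q=P[m]; hsv=cv2.cvtColor(b['img'],cv2.COLOR_BGR2HSV)[m]
k=(Q[:,2]>.045)&(hsv[:,1]<60)&(Q[:,2]<.108); Q=Q[k]
for _ in range(3):
    c=Q.mean(0); n=np.linalg.svd(Q-c,full_matrices=False)[2][2]; n*=np.sign(n[2]); d=(Q-c)@n; Q=Q[abs(d)<.002+0*d]
print('lid normal',n,'theta',np.degrees(np.arctan2(n[1],n[0])),'phi',np.arctan2(np.hypot(*n[:2]),n[2]),len(Q),c)
# pin in w2
hsv=cv2.cvtColor(b['img'],cv2.COLOR_BGR2HSV); mm=cv2.inRange(hsv,(5,180,120),(20,255,255)); mm[:, 100:]=0
v,u=np.nonzero(mm); print(u.min(),u.max(),v.min(),v.max(),P[mm>0].max(0),np.median(P[mm>0],0))
inc([[.45,.12,.30],[.46,.13,.30]],-72)
E
```

```text
(array([ 0.45095284, -0.11352999,  0.02341689]), np.float64(5.697801752344115e-05))
lid normal [0.79975196 0.24626382 0.54749515] theta 17.114920309217315 phi 0.991428366833583 3719 [ 0.50882254 -0.09616583  0.07687342]
5 35 52 76 [0.49210146 0.23252882 0.07771946] [0.48084807 0.19627163 0.06104109]
t 2.2 p [ 0.4495 -0.1007  0.2992] yaw -71.87 F [-0.58  0.17  0.29] w 0.00045680373230063017 q [ 0.9  -0.03 -0.75  1.73 -0.02  1.44 -1.1 ]
[0.45, 0.12, 0.3] -> [-209.6  -69.2   -1.1] rot [ 0.07 -0.04  0.13]
[0.46, 0.13, 0.3] -> [-216.   -81.8   -1.1] rot [ 0.07 -0.04  0.13]
```

```bash
cat >> h.py <<'E'
TH=np.radians(17.8); BH=np.array([.451,-.1145])
def C(X,Y,Z):  # carrier frame mm (hinge origin, Z from worktop) -> world
    ex=np.array([np.cos(TH),np.sin(TH)]); ey=np.array([-ex[1],ex[0]])
    q=BH+ex*(.084+X/1000)+ey*Y/1000; return [round(float(q[0]),4),round(float(q[1]),4),Z/1000]
E
python3 - <<'E'
from h import *
inc([C(50,-22,250),C(50,-22,113),C(0,-22,113)],-72)
E
```

```text
t 2.2 p [ 0.4495 -0.1007  0.2992] yaw -71.87 F [-0.58  0.17  0.29] w 0.00045680373230063017 q [ 0.9  -0.03 -0.75  1.73 -0.02  1.44 -1.1 ]
[0.5853, -0.0945, 0.25] -> [  36.3 -131.1   49. ] rot [ 0.07 -0.04  0.13]
[0.5853, -0.0945, 0.113] -> [  36.2 -131.3  186. ] rot [ 0.07 -0.04  0.13]
[0.5377, -0.1098, 0.113] -> [ 36.  -81.3 186.1] rot [ 0.07 -0.04  0.13]
```

Call:
apply_moves([
  {"grip": 255,"xyz": [15,-55,5],"rotation": [0,0,0]},
  {"grip": 255,"xyz": [36,-105,20],"rotation": [0,0,0]},
  {"grip": 255,"xyz": [36,-116,75],"rotation": [0,0,0]},
  {"grip": 255,"xyz": [36,-116,130],"rotation": [0,0,0]},
  {"grip": 255,"xyz": [36,-116,186],"rotation": [0,0,0]},
])

```text
time: 2.82
ee_pos: [0.57, -0.1016, 0.1113]
eef_rot: [0.809, -0.588, 0.0, 0.002]
ft_force: [1.3, 0.0, 0.1]
width: 0.0004
```

```bash
python3 - <<'E'
from h import *
L=[]
for ph in (1.0,.8,.6,.4,.2,.1,.05):
    X=-80*np.cos(ph)+9*np.sin(ph)+9.5; Z=80*np.sin(ph)+9*np.cos(ph)+34; L.append(C(X,-22,Z))
inc(L,-72)
c=cam('side','s2.png'); cv2.imwrite('pics/s2z.png',cv2.resize(c['img'][100:230,220:360],None,fx=4,fy=4))
E
```

```text
t 2.825 p [ 0.57   -0.1016  0.1113] yaw -72.0 F [1.26 0.03 0.1 ] w 0.00038782394426012184 q [ 0.71  0.44 -0.76  1.69  0.33  1.15 -1.4 ]
[0.5128, -0.1178, np.float64(0.10618039953744499)] -> [-2.2 59.4  5.2] rot [ 0.13 -0.12  0.  ]
[0.4998, -0.1219, np.float64(0.0976588476560863)] -> [-2.4 73.  13.8] rot [ 0.13 -0.12  0.  ]
[0.4887, -0.1255, np.float64(0.08659941840578993)] -> [-2.4 84.6 24.9] rot [ 0.13 -0.12  0.  ]
[0.4799, -0.1283, np.float64(0.07344301633071801)] -> [-2.5 93.8 38. ] rot [ 0.13 -0.12  0.  ]
[0.4738, -0.1303, np.float64(0.05871414566417607)] -> [ -2.5 100.2  52.8] rot [ 0.13 -0.12  0.  ]
[0.4718, -0.1309, np.float64(0.05094171081924848)] -> [ -2.6 102.3  60.6] rot [ 0.13 -0.12  0.  ]
[0.4711, -0.1312, np.float64(0.04698708588520896)] -> [ -2.5 103.   64.5] rot [ 0.13 -0.12  0.  ]
```

View pics/s2z.png

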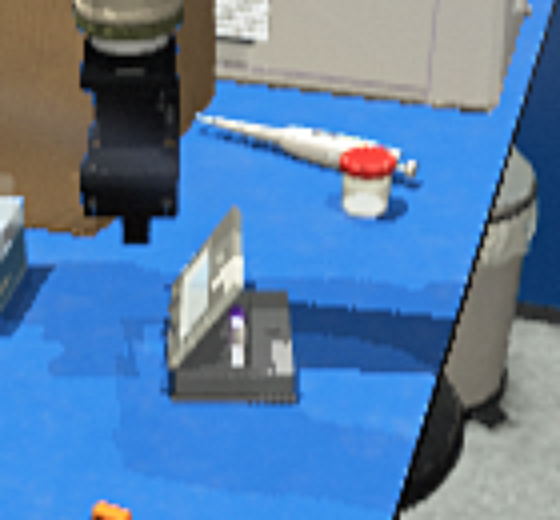

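The fingertips at (135,240) in the crop are behind the lid, whose upper edge is at (235,210). I'll sweep in slowly.

Call:
apply_moves([
  {"grip": 255,"xyz": [-2,30,2],"rotation": [0,0,0]},
  {"grip": 255,"xyz": [-2,58,5],"rotation": [0,0,0]},
  {"grip": 255,"xyz": [-2,66,10],"rotation": [0,0,0]},
  {"grip": 255,"xyz": [-2,73,14],"rotation": [0,0,0]},
  {"grip": 255,"xyz": [-2,85,25],"rotation": [0,0,0]},
])

```text
time: 3.5
ee_pos: [0.4862, -0.126, 0.081]
eef_rot: [0.809, -0.588, -0.002, 0.002]
ft_force: [5.8, 1.9, 2.2]
width: 0.0005
```

```bash
python3 - <<'E'
from h import *
L=[]
for ph in (.6,.4,.2,.1,.05):
    X=-80*np.cos(ph)+9*np.sin(ph)+9.5; Z=80*np.sin(ph)+9*np.cos(ph)+34; L.append(C(X,-22,Z))
inc(L,-72)
c=cam('side','s3.png'); cv2.imwrite('pics/s3z.png',cv2.resize(c['img'][100:230,220:360],None,fx=4,fy=4))
E
```

```text
t 3.5 p [ 0.4862 -0.126   0.081 ] yaw -71.97 F [5.78 1.94 2.15] w 0.0005058631401062704 q [ 0.86  0.31 -0.79  1.91  0.26  1.03 -1.29]
[0.4887, -0.1255, np.float64(0.08659941840578993)] -> [ 0.3 -2.5 -5.6] rot [0.38 0.04 0.03]
[0.4799, -0.1283, np.float64(0.07344301633071801)] -> [0.2 6.6 7.6] rot [0.38 0.04 0.03]
[0.4738, -0.1303, np.float64(0.05871414566417607)] -> [ 0.2 13.  22.4] rot [0.38 0.04 0.03]
[0.4718, -0.1309, np.float64(0.05094171081924848)] -> [ 0.2 15.  30.2] rot [0.38 0.04 0.03]
[0.4711, -0.1312, np.float64(0.04698708588520896)] -> [ 0.3 15.7 34.2] rot [0.38 0.04 0.03]
```

View pics/s3z.png

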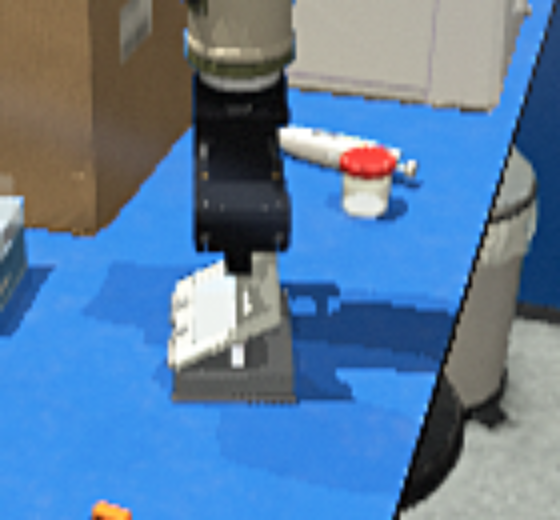

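The fingertip is pushing the lid, which is now at roughly 0.5 rad, with about 6 N. I'll keep following the arc.

Call:
apply_moves([
  {"grip": 255,"xyz": [0,7,8],"rotation": [0,0,0]},
  {"grip": 255,"xyz": [0,10,15],"rotation": [0,0,0]},
  {"grip": 255,"xyz": [0,13,22],"rotation": [0,0,0]},
  {"grip": 255,"xyz": [0,15,29],"rotation": [0,0,0]},
  {"grip": 255,"xyz": [0,15,33],"rotation": [0,0,0]},
])

```text
time: 4.18
ee_pos: [0.4693, -0.1312, 0.0462]
eef_rot: [0.809, -0.588, -0.004, 0.004]
ft_force: [1.4, 0.4, 6.9]
width: 0.0006
```

```bash
python3 - <<'E'
from h import *
inc([C(-70,-22,46),C(-70,-22,120),C(-70,-22,200)],-72)
c=cam('side','s4.png'); cv2.imwrite('pics/s4z.png',cv2.resize(c['img'][100:230,220:360],None,fx=4,fy=4))
E
```

```text
t 4.175 p [ 0.4693 -0.1312  0.0462] yaw -71.99 F [1.4  0.43 6.93] w 0.0006449139071570334 q [ 0.87  0.33 -0.77  1.97  0.29  0.96 -1.3 ]
[0.4711, -0.1312, 0.046] -> [ 0.6 -1.7  0.2] rot [0.58 0.12 0.01]
[0.4711, -0.1312, 0.12] -> [  0.4  -0.9 -73.8] rot [0.58 0.12 0.01]
[0.4711, -0.1312, 0.2] -> [ 3.000e-01 -1.000e-01 -1.538e+02] rot [0.58 0.12 0.01]
```

View pics/s4z.png

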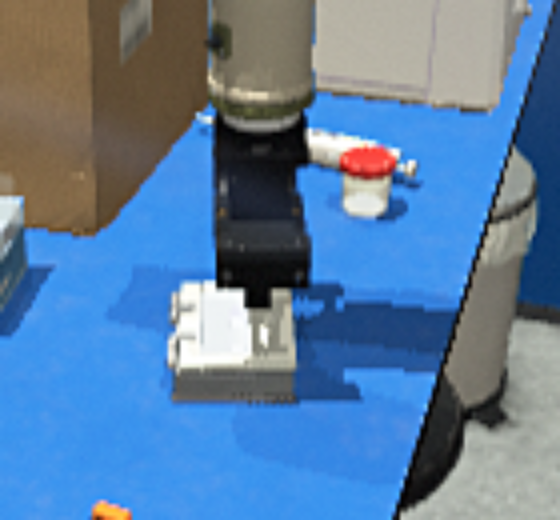

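The lid is down, with 7 N on the fingertips. I'll lift and open the gripper, then look at it.

Call:
apply_moves([
  {"grip": 255,"xyz": [0,0,-30],"rotation": [0,0,0]},
  {"grip": 120,"xyz": [0,5,-80],"rotation": [0,0,0]},
  {"grip": 60,"xyz": [0,10,-135],"rotation": [0,0,0]},
  {"grip": 60,"xyz": [-15,10,-170],"rotation": [0,0,0]},
  {"grip": 60,"xyz": [-15,10,-170],"rotation": [0,0,0]},
])

```text
time: 4.85
ee_pos: [0.4572, -0.1195, 0.2178]
eef_rot: [0.809, -0.587, -0.003, 0.004]
ft_force: [-0.5, 0.7, -0.5]
width: 0.0326
```

```bash
python3 - <<'E'
from h import *
import pickle
inc([[.45,.13,.28],[.46,.15,.28]],-72)
c=cam('wrist','w3.png');pickle.dump(c,open('w3.pkl','wb'))
E
```

```text
t 4.85 p [ 0.4572 -0.1195  0.2178] yaw -71.96 F [-0.52  0.67 -0.51] w 0.03256754444260932 q [ 0.98  0.07 -0.84  1.82  0.06  1.28 -1.13]
[0.45, 0.13, 0.28] -> [-239.4  -69.8  -63. ] rot [ 0.55 -0.01  0.04]
[0.46, 0.15, 0.28] -> [-255.3  -85.5  -63.1] rot [ 0.55 -0.01  0.04]
```

View pics/w3.png

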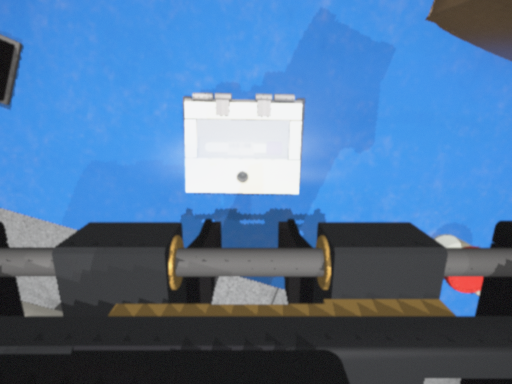

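The lid is nearly shut and its hole shows at (242,177). I'll measure that and move to view the pin.

```bash
python3 - <<'E'
from h import *
import pickle
b=pickle.load(open('w3.pkl','rb')); P=cloud(b)
g=cv2.cvtColor(b['img'],cv2.COLOR_BGR2GRAY); m=np.zeros_like(g); m[168:187,230:255]=(g[168:187,230:255]<170)
v,u=np.nonzero(m); uv=(u.mean(),v.mean()); print(uv,m.sum(),onz(b,*uv,.043),onz(b,*uv,.026))
q=np.concatenate([P[165:185,192:230].reshape(-1,3),P[165:185,260:295].reshape(-1,3),P[110:117,190:298].reshape(-1,3)])
A=np.c_[q[:,:2],np.ones(len(q))]; k=np.linalg.lstsq(A,q[:,2],rcond=None)[0]; n=np.array([-k[0],-k[1],1]);print('slope',np.hypot(k[0],k[1]),np.degrees(np.arctan2(n[1],n[0])),'z at hole',k@[.451,-.1145,1])
E
```

```text
(np.float64(242.05555555555554), np.float64(176.22222222222223)) 54 [ 0.45196158 -0.11333014  0.043     ] [ 0.44813118 -0.11415456  0.026     ]
slope 0.06573333249943744 19.249006338472654 z at hole 0.04384175924913675
```

Call:
apply_moves([
  {"grip": 60,"xyz": [-50,-15,-20],"rotation": [0,0,0]},
  {"grip": 60,"xyz": [-100,-30,-40],"rotation": [0,0,0]},
  {"grip": 60,"xyz": [-150,-45,-63],"rotation": [0,0,0]},
  {"grip": 60,"xyz": [-200,-60,-63],"rotation": [0,0,0]},
  {"grip": 60,"xyz": [-235,-70,-63],"rotation": [0,0,0]},
])

```text
time: 5.52
ee_pos: [0.4501, 0.1266, 0.2772]
eef_rot: [0.809, -0.587, -0.005, 0.005]
ft_force: [1.6, 0.5, -1.2]
width: 0.066
```

```bash
python3 - <<'E'
from h import *
import pickle
c=cam('wrist','w4.png');pickle.dump(c,open('w4.pkl','wb'))
inc([[.45,.13,.28],[.46,.15,.28]],-72)
E
```

```text
t 5.575 p [0.4494 0.131  0.2773] yaw -71.7 F [-1.49  3.06  0.37] w 0.06620469417999833 q [ 0.73  0.04 -1.11  1.73  0.03  1.41 -1.63]
[0.45, 0.13, 0.28] -> [ 1.1 -0.3 -2.7] rot [0.75 0.18 0.3 ]
[0.46, 0.15, 0.28] -> [-14.7 -16.   -2.8] rot [0.75 0.18 0.3 ]
```

View pics/w4.png

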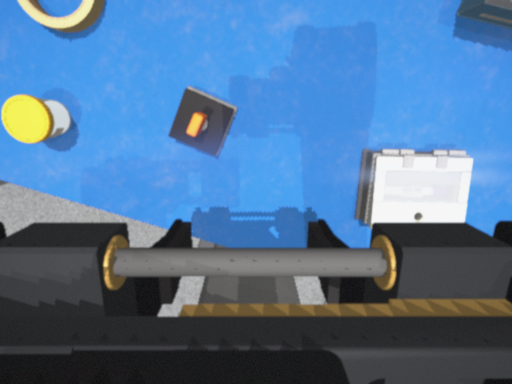

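The wrist view shows the pin handle at (198,124) in its stand. I'll zoom in and move closer for a second view.

```bash
python3 - <<'E'
from h import *
import pickle
b=pickle.load(open('w4.pkl','rb')); P=cloud(b)
cv2.imwrite('pics/z4.png',cv2.resize(b['img'][80:165,160:245],None,fx=7,fy=7,interpolation=cv2.INTER_CUBIC))
hsv=cv2.cvtColor(b['img'],cv2.COLOR_BGR2HSV); mm=cv2.inRange(hsv,(5,150,80),(22,255,255)); mm[:, 260:]=0;mm[200:]=0
q=P[mm>0]; q=q[q[:,1]<.3]; t=q[q[:,2]>.068]; print(len(q),len(t),t.mean(0),t.min(0),t.max(0))
print('rect',cv2.minAreaRect((t[:,:2]*1000).astype(np.float32)))
k=(hsv[...,2]<70); k[:,260:]=0;k[:80]=0;k[165:]=0;k[:,:160]=0
q=P[k]; q=q[(q[:,2]>.028)&(q[:,2]<.04)]; print('block',len(q),cv2.minAreaRect((q[:,:2]*1000).astype(np.float32)))
E
```

```text
142 125 [0.48284266 0.20056052 0.07848081] [0.46816602 0.1486781  0.06834959] [0.51972142 0.20874554 0.43113553]
rect ((499.10986328125, 183.37380981445312), (20.446943283081055, 78.07968139648438), 45.38783645629883)
block 57 ((493.5387878417969, 197.6355438232422), (10.638710021972656, 13.497867584228516), 81.34493255615234)
```

View pics/z4.png

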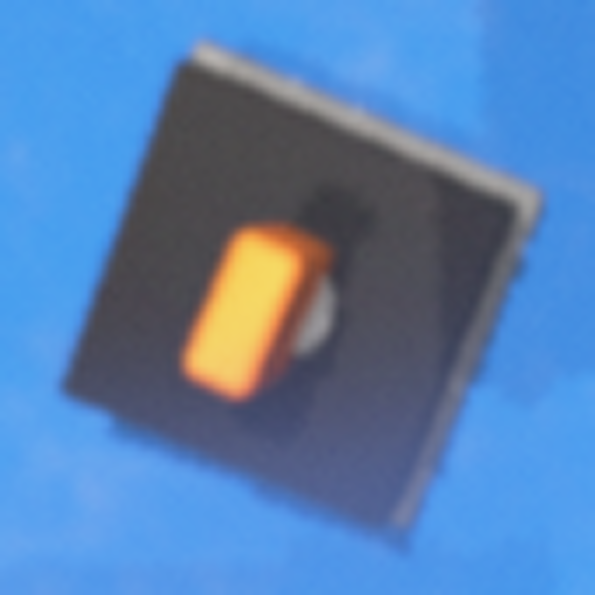

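```bash
python3 - <<'E'
from h import *
import pickle
b=pickle.load(open('w4.pkl','rb'))
def z(x,y): return (160+(x+.5)/7-.5, 80+(y+.5)/7-.5)
print('top centre',onz(b,*z(243,312),.076))
for p,q,h in(((70,385),(190,65),.034),((190,65),(515,205),.034),((215,395),(268,235),.076),((185,360),(240,232),.076),((238,400),(300,250),.076)):
    A=onz(b,*z(*p),h);B=onz(b,*z(*q),h); d=B-A; print(np.linalg.norm(d)*1000,np.degrees(np.arctan2(d[1],d[0])))
A=[onz(b,*z(*p),.034) for p in((70,385),(190,65),(515,205),(395,520))]; print(np.mean(A,0))
inc([[.43,.20,.22]],-90)
E
```

```text
top centre [0.47927003 0.20198852 0.076     ]
61.37019303403322 -6.271364378708543
61.96739209372994 -94.67587251603872
27.428719755562174 -3.182729657791814
22.702180714430206 -8.235417861727523
26.532878854470546 -7.0451062220866305
[0.47978375 0.20036428 0.034     ]
t 5.575 p [0.4494 0.131  0.2773] yaw -71.7 F [-1.49  3.06  0.37] w 0.06620469417999833 q [ 0.73  0.04 -1.11  1.73  0.03  1.41 -1.63]
[0.43, 0.2, 0.22] -> [-71.4  -4.   57.5] rot [ 0.77  0.06 18.3 ]
```

Call:
apply_moves([
  {"grip": 60,"xyz": [-20,0,15],"rotation": [0,0,8]},
  {"grip": 60,"xyz": [-45,-2,35],"rotation": [0,0,16]},
  {"grip": 60,"xyz": [-71,-4,57],"rotation": [0.7,0,23.5]},
  {"grip": 60,"xyz": [-71,-4,57],"rotation": [0.7,0,23.5]},
  {"grip": 60,"xyz": [-71,-4,57],"rotation": [0.7,0,23.5]},
])

```text
time: 6.2
ee_pos: [0.4302, 0.1984, 0.22]
eef_rot: [-0.675, 0.738, 0.001, -0.001]
ft_force: [-0.4, 0.8, -0.6]
width: 0.0664
```

```bash
python3 - <<'E'
from h import *
import pickle
c=cam('wrist','w5.png');pickle.dump(c,open('w5.pkl','wb'))
inc([[.479,.201,.22]],-95.5)
E
```

```text
t 6.25 p [0.4306 0.1984 0.2204] yaw -95.18 F [-0.6  -0.07  0.07] w 0.06655464949877593 q [ 0.58  0.11 -1.15  1.81  0.1   1.29 -2.26]
[0.479, 0.201, 0.22] -> [ -7.  -48.    0.3] rot [ 0.12 -0.01  0.32]
```

View pics/w5.png

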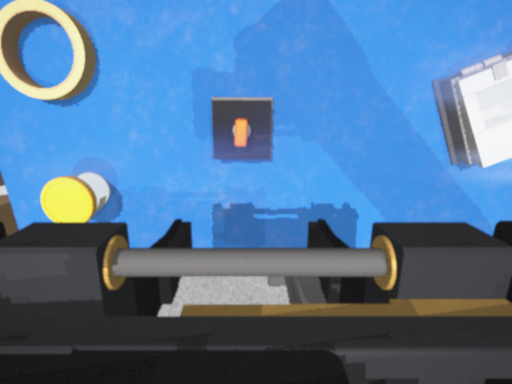

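The stand looks square in the view and the handle is at (241,131). I'll triangulate the handle top.

```bash
python3 - <<'E'
from h import *
import pickle
b=pickle.load(open('w5.pkl','rb')); a=pickle.load(open('w4.pkl','rb'))
cv2.imwrite('pics/z5.png',cv2.resize(b['img'][90:170,200:285],None,fx=7,fy=7,interpolation=cv2.INTER_CUBIC))
P=cloud(b); print(P[116:148:2,241].round(4)); print(P[128,225:260].round(4)[::3])
E
```

```text
[[0.4936 0.2011 0.0351]
 [0.4921 0.2007 0.0547]
 [0.4908 0.2003 0.0757]
 [0.489  0.2005 0.0764]
 [0.4871 0.2006 0.0768]
 [0.4852 0.2008 0.0753]
 [0.4834 0.201  0.0775]
 [0.4815 0.2012 0.0767]
 [0.4796 0.2014 0.0767]
 [0.4776 0.2016 0.0756]
 [0.4758 0.2017 0.0766]
 [0.4739 0.2019 0.0767]
 [0.4721 0.2021 0.0771]
 [0.4702 0.2023 0.0776]
 [0.4682 0.2025 0.0769]
 [0.4613 0.2042 0.0348]]
[[0.4824 0.2197 0.0349]
 [0.4821 0.2165 0.0344]
 [0.4818 0.2133 0.0341]
 [0.4818 0.2097 0.0384]
 [0.4838 0.2048 0.0773]
 [0.4834 0.202  0.076 ]
 [0.4833 0.199  0.078 ]
 [0.4829 0.1962 0.0754]
 [0.4804 0.1935 0.0395]
 [0.4798 0.1903 0.0353]
 [0.4795 0.187  0.0348]
 [0.4792 0.1838 0.0351]]
```

View pics/z5.png

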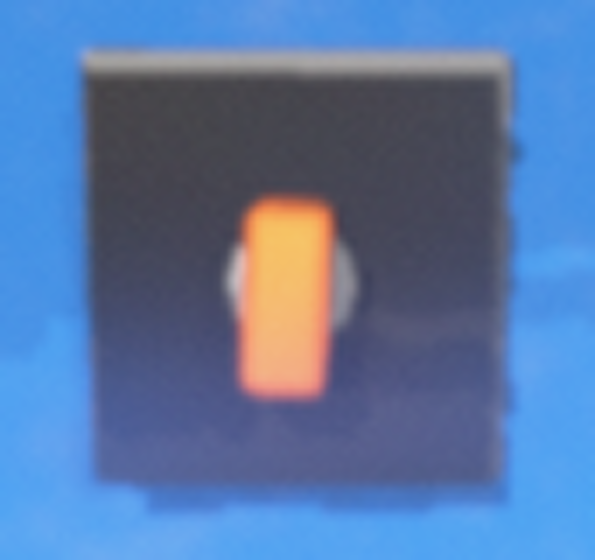

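```bash
python3 - <<'E'
from h import *
import pickle
b=pickle.load(open('w5.pkl','rb')); a=pickle.load(open('w4.pkl','rb'))
print(tri(a,(194.3,124.1),b,(240.4,132.1)), onz(b,240.4,132.1,.076))
inc([[.4795,.2013,.12],[.4795,.2013,.051]],-95.5)
E
```

```text
(array([0.47949405, 0.20190951, 0.07671344]), np.float64(0.00019295443993963722)) [0.47953314 0.20196567 0.076     ]
t 6.25 p [0.4306 0.1984 0.2204] yaw -95.18 F [-0.6  -0.07  0.07] w 0.06655464949877593 q [ 0.58  0.11 -1.15  1.81  0.1   1.29 -2.26]
[0.4795, 0.2013, 0.12] -> [ -7.4 -48.7 100.3] rot [ 0.12 -0.01  0.32]
[0.4795, 0.2013, 0.051] -> [ -7.4 -48.8 169.3] rot [ 0.12 -0.01  0.32]
```

Height from the two views (0.0767) agrees with the text (0.076). I'll go above the handle first.

Call:
apply_moves([
  {"grip": 60,"xyz": [-4,-25,35],"rotation": [0,0,0]},
  {"grip": 60,"xyz": [-8,-49,70],"rotation": [0,0,0]},
  {"grip": 60,"xyz": [-8,-49,105],"rotation": [0,0,0]},
  {"grip": 60,"xyz": [-8,-49,105],"rotation": [0,0,0]},
])

```text
time: 6.75
ee_pos: [0.4791, 0.2003, 0.1135]
eef_rot: [-0.674, 0.738, 0.002, -0.003]
ft_force: [0.4, 1.4, 0.4]
width: 0.0664
```

```bash
python3 - <<'E'
from h import *
inc([[.4795,.2018,.051]],-95.5)
E
```

```text
t 6.75 p [0.4791 0.2003 0.1135] yaw -95.2 F [0.39 1.43 0.37] w 0.06637225770906298 q [ 0.42  0.4  -1.06  1.83  0.38  1.14 -2.43]
[0.4795, 0.2018, 0.051] -> [-1.6 -0.7 62.5] rot [ 0.37 -0.09  0.3 ]
```

Call:
apply_moves([
  {"grip": 60,"xyz": [-2,-1,10],"rotation": [0.3,0,0]},
  {"grip": 60,"xyz": [-2,-1,22],"rotation": [0.3,0,0]},
  {"grip": 60,"xyz": [-2,-1,22],"rotation": [0.3,0,0]},
])

```text
time: 7.12
ee_pos: [0.4799, 0.2018, 0.0912]
eef_rot: [-0.674, 0.738, -0.0, -0.001]
ft_force: [0.2, 0.9, 0.3]
width: 0.0666
```

```bash
python3 - <<'E'
from h import *
inc([[.4795,.2018,.051]],-95.5)
E
```

```text
t 7.125 p [0.4799 0.2018 0.0912] yaw -95.19 F [0.25 0.93 0.34] w 0.06663036572939295 q [ 0.39  0.43 -1.04  1.85  0.41  1.1  -2.46]
[0.4795, 0.2018, 0.051] -> [-0.   0.3 40.2] rot [ 0.08 -0.12  0.31]
```

Call:
apply_moves([
  {"grip": 60,"xyz": [0,0,15],"rotation": [0,0,0]},
  {"grip": 60,"xyz": [0,0,30],"rotation": [0,0,0]},
  {"grip": 60,"xyz": [0,0,40],"rotation": [0,0,0]},
  {"grip": 60,"xyz": [0,0,40],"rotation": [0,0,0]},
])

```text
time: 7.62
ee_pos: [0.4792, 0.2016, 0.0502]
eef_rot: [-0.674, 0.738, 0.0, -0.002]
ft_force: [1.0, 0.5, -0.3]
width: 0.0662
```

```bash
python3 - <<'E'
from h import *
inc([[.4795,.2018,.051]],-95.5)
c=cam('side'); cv2.imwrite('pics/s5.png',cv2.resize(c['img'][160:270,200:310],None,fx=5,fy=5))
c=cam('wrist','w6.png')
E
```

```text
t 7.625 p [0.4792 0.2016 0.0502] yaw -95.17 F [ 1.05  0.54 -0.32] w 0.06624769578345573 q [ 0.35  0.48 -0.99  1.89  0.47  1.03 -2.5 ]
[0.4795, 0.2018, 0.051] -> [-0.2 -0.3 -0.8] rot [ 0.18 -0.14  0.33]
```

View pics/s5.png

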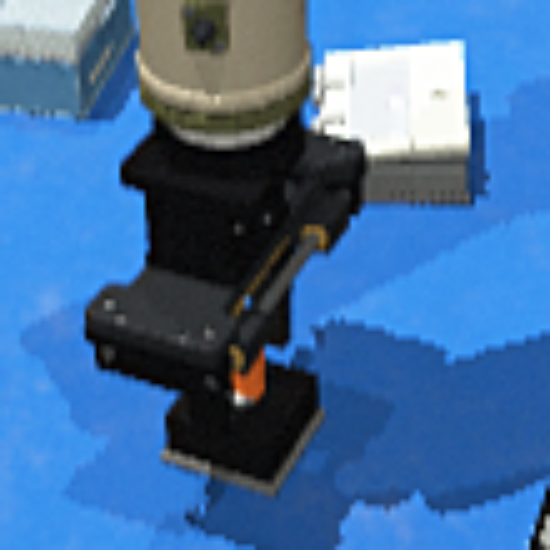

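View pics/w6.png

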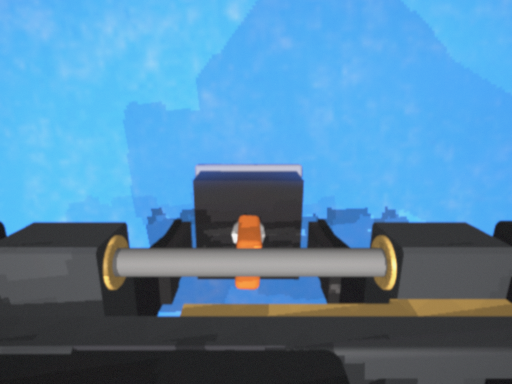

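The fingers straddle the orange handle, which is centred at about (248,250) in the wrist view. Close on it.

Call:
apply_moves([
  {"grip": 150,"xyz": [0,0,0],"rotation": [0,0,0]},
  {"grip": 255,"xyz": [0,0,0],"rotation": [0,0,0]},
  {"grip": 255,"xyz": [0,0,0],"rotation": [0,0,0]},
  {"grip": 255,"xyz": [0,0,0],"rotation": [0,0,0]},
  {"grip": 255,"xyz": [0,0,0],"rotation": [0,0,0]},
], squeeze=45)

```text
time: 8.35
ee_pos: [0.4799, 0.202, 0.0513]
eef_rot: [-0.674, 0.738, -0.0, -0.001]
ft_force: [-0.8, -0.1, -0.7]
width: 0.0244
```

```bash
python3 - <<'E'
from h import *
inc([[.4795,.2018,.11]],-95.5)
E
```

```text
t 8.35 p [0.4799 0.202  0.0513] yaw -95.18 F [-0.78 -0.05 -0.67] w 0.024413593654337814 q [ 0.35  0.48 -0.99  1.88  0.47  1.03 -2.5 ]
[0.4795, 0.2018, 0.11] -> [  0.3   0.4 -58.7] rot [ 0.09 -0.11  0.32]
```

Call:
apply_moves([
  {"grip": 255,"xyz": [0,0,0],"rotation": [0,0,0]},
  {"grip": 255,"xyz": [0,0,0],"rotation": [0,0,0]},
  {"grip": 255,"xyz": [0,0,0],"rotation": [0,0,0]},
  {"grip": 255,"xyz": [0,0,0],"rotation": [0,0,0]},
])

```text
time: 8.85
ee_pos: [0.4798, 0.202, 0.0513]
eef_rot: [-0.674, 0.738, -0.0, -0.001]
ft_force: [-0.3, -0.0, 1.1]
width: 0.0116
```

Gripped at 11.6 mm, against a 12 mm handle. Drawing the pin straight up.

Call:
apply_moves([
  {"grip": 255,"xyz": [0,0,-10],"rotation": [0,0,0]},
  {"grip": 255,"xyz": [0,0,-25],"rotation": [0,0,0]},
  {"grip": 255,"xyz": [0,0,-45],"rotation": [0,0,0]},
  {"grip": 255,"xyz": [0,0,-65],"rotation": [0,0,0]},
  {"grip": 255,"xyz": [0,0,-65],"rotation": [0,0,0]},
])

```text
time: 9.48
ee_pos: [0.4811, 0.2025, 0.1184]
eef_rot: [-0.674, 0.738, -0.001, 0.0]
ft_force: [0.0, 0.3, -0.7]
width: 0.0119
```

```bash
python3 - <<'E'
from h import *
inc([[.451,-.114,.16],[.40,0,.16]],-80)
c=cam('side'); cv2.imwrite('pics/s6.png',cv2.resize(c['img'][160:270,200:310],None,fx=5,fy=5))
E
```

```text
t 9.475 p [0.4811 0.2025 0.1184] yaw -95.2 F [ 0.02  0.29 -0.72] w 0.01187472091130801 q [ 0.42  0.39 -1.06  1.83  0.38  1.14 -2.43]
[0.451, -0.114, 0.16] -> [318.    1.2 -41.3] rot [ -0.09  -0.07 -15.2 ]
[0.4, 0, 0.16] -> [209.   62.3 -41.5] rot [ -0.09  -0.07 -15.2 ]
```

View pics/s6.png

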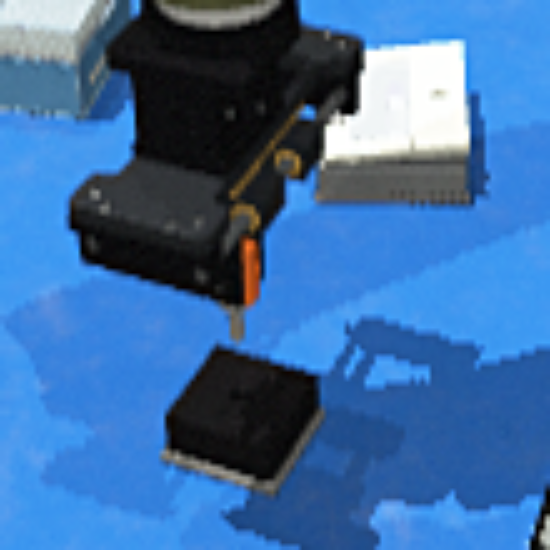

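Call:
apply_moves([
  {"grip": 255,"xyz": [40,5,-20],"rotation": [0,0,0]},
  {"grip": 255,"xyz": [85,15,-35],"rotation": [0,0,0]},
  {"grip": 255,"xyz": [130,25,-40],"rotation": [0,0,0]},
  {"grip": 255,"xyz": [180,35,-40],"rotation": [0,0,0]},
  {"grip": 255,"xyz": [230,35,-40],"rotation": [0,0,0]},
])

```text
time: 10.15
ee_pos: [0.4236, -0.0256, 0.1573]
eef_rot: [-0.674, 0.739, -0.001, -0.001]
ft_force: [1.3, -0.4, -0.5]
width: 0.012
```

```bash
python3 - <<'E'
from h import *
inc([[.415,-.114,.16]],-95.2)
E
```

```text
t 10.15 p [ 0.4236 -0.0256  0.1573] yaw -95.24 F [ 1.26 -0.4  -0.52] w 0.011969824939999972 q [ 1.05 -0.01 -1.07  2.01 -0.01  1.14 -1.68]
[0.415, -0.114, 0.16] -> [88.8  0.5 -2.4] rot [-0.   -0.19 -0.04]
```

Call:
apply_moves([
  {"grip": 255,"xyz": [40,0,-2],"rotation": [0,0,0]},
  {"grip": 255,"xyz": [75,0,-2],"rotation": [0,0,0]},
  {"grip": 255,"xyz": [89,0,-2],"rotation": [0,0,0]},
  {"grip": 255,"xyz": [89,0,-2],"rotation": [0,0,0]},
])

```text
time: 10.65
ee_pos: [0.4152, -0.1142, 0.1593]
eef_rot: [-0.674, 0.739, -0.001, -0.001]
ft_force: [0.1, -0.0, -1.0]
width: 0.0117
```

```bash
python3 - <<'E'
from h import *
import pickle
c=cam('wrist','w7.png');pickle.dump(c,open('w7.pkl','wb'))
inc([[.4512,-.114,.16]],-95.2); print(proj(c,[.4512,-.1135,.043]))
c=cam('side'); cv2.imwrite('pics/s7.png',cv2.resize(c['img'][110:220,220:330],None,fx=5,fy=5))
E
```

```text
t 10.7 p [ 0.4155 -0.1132  0.1594] yaw -95.2 F [-0.16  0.32  0.15] w 0.011652961924181228 q [ 1.14  0.   -0.96  2.    0.01  1.14 -1.49]
[0.4512, -0.114, 0.16] -> [ -2.5 -35.6  -0.6] rot [ 0.02 -0.15 -0.  ]
[243.80679601 149.71346886]
```

View pics/w7.png

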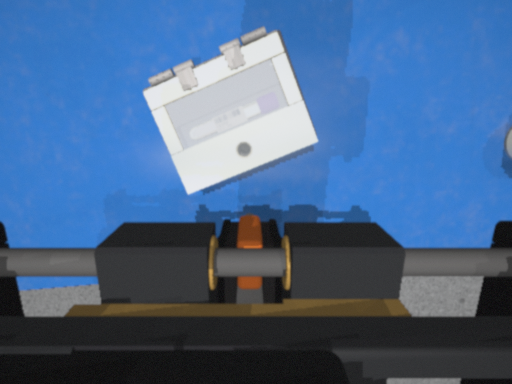

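View pics/s7.png

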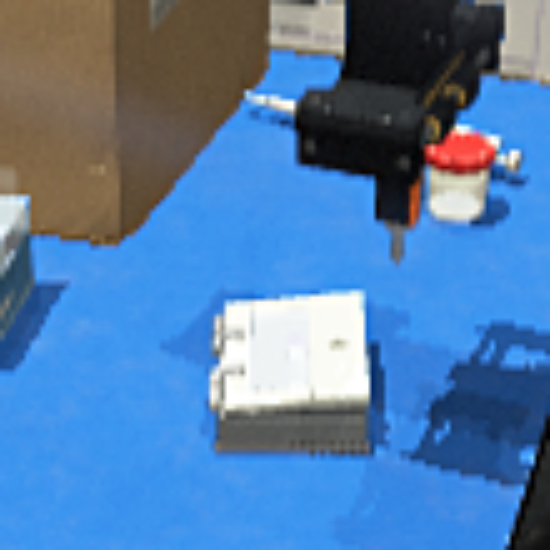

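The lid hole shows at about (244,149), against a prediction of (243.8,149.7). I'll refine it with a mask.

```bash
python3 - <<'E'
from h import *
import pickle
b=pickle.load(open('w7.pkl','rb')); g=cv2.cvtColor(b['img'],cv2.COLOR_BGR2GRAY).astype(int)
s=g[138:161,232:257]; m=s<150; k,l,st,ce=cv2.connectedComponentsWithStats(m.astype(np.uint8)); print(st,ce)
i=1+np.argmax(st[1:,4]); uv=ce[i]+[232,138]; print(uv,onz(b,*uv,.043),onz(b,*uv,.039))
P=cloud(b); print(P[142:156:3,232].round(4),P[142:156:3,258].round(4))
# hole in w1,w2 by dark mask
for n,(u0,v0) in(('w1',(238,65)),('w2',(258,163))):
    a=pickle.load(open(n+'.pkl','rb')); g=cv2.cvtColor(a['img'],cv2.COLOR_BGR2GRAY).astype(float)
    q=g[v0-5:v0+6,u0-6:u0+7]; print(n); print(q.astype(int))
E
```

```text
[[  0   0  25  23 481]
 [  6   6  12  10  94]] [[12.05821206 11.09147609]
 [11.70212766 10.53191489]]
[243.70212766 148.53191489] [ 0.45225377 -0.11350959  0.043     ] [ 0.45175503 -0.11340308  0.039     ]
[[ 0.459  -0.1038  0.0433]
 [ 0.4562 -0.1034  0.0421]
 [ 0.4538 -0.1033  0.0438]
 [ 0.451  -0.1029  0.0427]
 [ 0.4485 -0.1027  0.0441]] [[ 0.4568 -0.1267  0.0432]
 [ 0.4544 -0.1264  0.045 ]
 [ 0.4517 -0.1262  0.0442]
 [ 0.4491 -0.1259  0.0448]
 [ 0.4464 -0.1257  0.0442]]
w1
[[148 147 148 144 138 134 131 132 137 143 147 150 151]
 [148 147 145 135 123 112 109 110 119 131 142 149 149]
 [147 147 139 123 104  93  92  93 102 114 129 144 149]
 [151 151 137 113  92  90  97  99  98 105 120 139 148]
 [172 175 145 110  96 102 111 119 116 113 124 143 155]
 [202 199 167 126 106 112 120 127 128 131 145 168 180]
 [216 212 187 148 124 117 119 125 133 144 165 192 205]
 [219 216 202 174 145 128 122 124 137 156 182 206 215]
 [220 219 214 197 174 153 142 142 156 176 198 214 217]
 [221 221 219 214 201 188 177 178 185 201 212 217 217]
 [220 221 220 219 216 210 207 206 210 215 216 217 217]]
w2
[[157 157 157 157 155 154 153 154 156 155 155 155 155]
 [154 156 154 154 152 149 148 148 149 154 153 153 152]
 [154 153 152 150 147 147 144 143 145 146 148 149 150]
 [153 152 151 145 146 144 142 142 140 139 141 146 148]
 [154 155 153 145 145 145 142 139 138 135 137 144 146]
 [165 173 167 147 140 140 138 137 135 133 142 153 155]
 [184 190 181 159 139 136 132 131 131 134 153 168 176]
 [196 196 188 171 147 137 134 132 132 145 166 184 190]
 [198 197 194 181 168 156 148 145 152 164 181 191 193]
 [197 198 197 192 186 178 168 166 172 179 188 193 194]
 [197 199 198 197 194 191 187 186 189 190 194 195 194]]
```

Lid hole corrected for the 0.1 rad tilt puts the base hole at (0.451, −0.114), which matches the direct measurement. Next I'll hover over it.

```bash
python3 - <<'E'
from h import *
inc([[.4513,-.1139,.1],[.4510,-.1139,.1]],-95.2)
E
```

```text
t 10.75 p [ 0.4156 -0.1128  0.1595] yaw -95.15 F [-0.41 -0.51 -1.09] w 0.011534854209434871 q [ 1.14  0.   -0.97  2.    0.01  1.14 -1.49]
[0.4513, -0.1139, 0.1] -> [ -2.3 -35.6  59.5] rot [ 0.01 -0.16  0.05]
[0.451, -0.1139, 0.1] -> [ -2.3 -35.3  59.5] rot [ 0.01 -0.16  0.05]
```

Call:
apply_moves([
  {"grip": 255,"xyz": [-1,-20,15],"rotation": [0,0,0]},
  {"grip": 255,"xyz": [-2.3,-35.5,35],"rotation": [0,0,0]},
  {"grip": 255,"xyz": [-2.3,-35.5,57],"rotation": [0,0,0]},
  {"grip": 255,"xyz": [-2.3,-35.5,57],"rotation": [0,0,0]},
])

```text
time: 11.25
ee_pos: [0.4505, -0.112, 0.1014]
eef_rot: [-0.676, 0.737, 0.001, -0.001]
ft_force: [0.3, 0.2, -0.4]
width: 0.0115
```

```bash
python3 - <<'E'
from h import *
c=cam('side'); cv2.imwrite('pics/s8.png',cv2.resize(c['img'][130:200,250:310],None,fx=8,fy=8,interpolation=cv2.INTER_CUBIC))
P=cloud(c); print(proj(c,[.4522,-.1135,.043]), proj(c,[.451,-.114,.058]),proj(c,[.451,-.114,.085]))
c=cam('wrist','w8.png')
inc([[.4512,-.1139,.1]],-95.2)
E
```

```text
[286.92592849 178.11042555] [287.42157058 174.44628602] [287.64587488 167.75125254]
t 11.35 p [ 0.4515 -0.113   0.1031] yaw -95.06 F [ 0.3   0.29 -0.87] w 0.011784768534060783 q [ 1.05  0.22 -0.97  1.98  0.21  1.05 -1.68]
[0.4512, -0.1139, 0.1] -> [0.9 0.2 3.1] rot [-0.   -0.15  0.14]
```

View pics/s8.png

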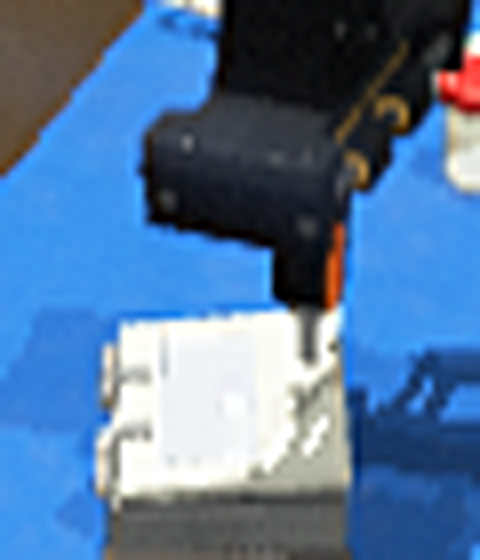

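View pics/w8.png

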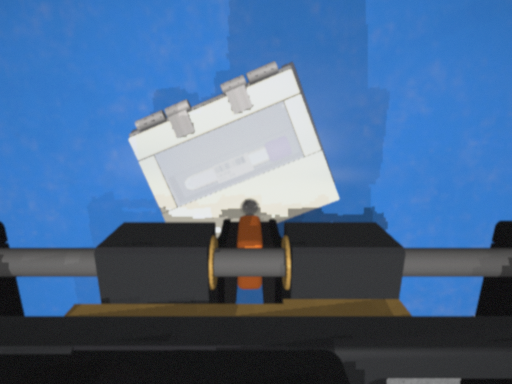

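```bash
python3 - <<'E'
from h import *
c=cam('wrist'); print(proj(c,[.4522,-.1135,.043]),proj(c,[.451,-.113,.058]))
cv2.imwrite('pics/z8.png',cv2.resize(c['img'][180:260,200:300],None,fx=7,fy=7,interpolation=cv2.INTER_CUBIC))
s=r.read_state(); print(s['ee_pos'],c['o'])
b=np.array(s['ee_pos']); Rt=R.from_quat(s['eef_rot']).as_matrix()
for z in(20,37,-11,-25): print(z,proj(c,b+Rt@[0,0,z/1000]), 'z',(b+Rt@[0,0,z/1000])[2])
E
```

```text
[249.00852761 206.79215924] [248.49768863 215.19580831]
[ 0.45167541 -0.11335994  0.10339092] [ 0.52220682 -0.11923133  0.25798394]
20 [249.116851   228.04008184] z 0.08339102849294686
37 [249.12647207 218.39528453] z 0.06639111716243207
-11 [249.09413191 250.81521504] z 0.11439086680153264
-25 [249.08076745 264.21264347] z 0.12839079377960363
```

View pics/z8.png

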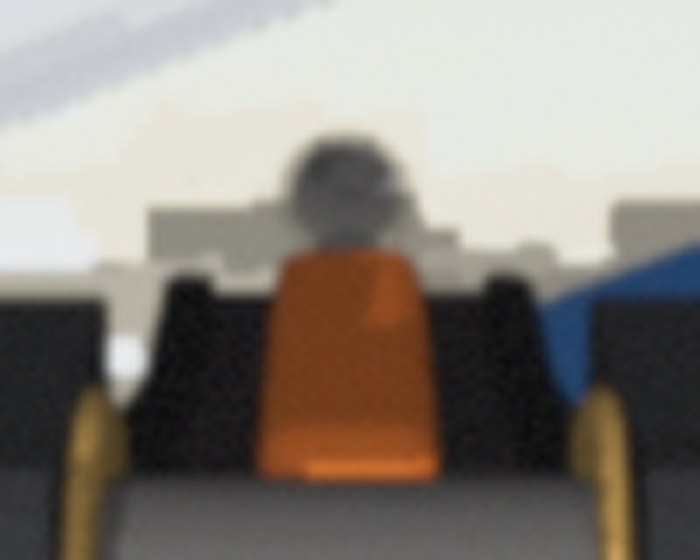

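Hole and pin axis agree within about 0.5 px in the wrist view. I'll descend through the lid first.

Call:
apply_moves([
  {"grip": 255,"xyz": [0.3,0.3,8],"rotation": [0,0,0]},
  {"grip": 255,"xyz": [0.4,0.4,15],"rotation": [0,0,0]},
  {"grip": 255,"xyz": [0.5,0.5,22],"rotation": [0,0,0]},
  {"grip": 255,"xyz": [0.5,0.5,28],"rotation": [0,0,0]},
  {"grip": 255,"xyz": [0.5,0.5,28],"rotation": [0,0,0]},
])

```text
time: 12.02
ee_pos: [0.4509, -0.1138, 0.0749]
eef_rot: [-0.675, 0.738, -0.001, -0.001]
ft_force: [0.6, -0.1, 0.5]
width: 0.0112
```

```bash
python3 - <<'E'
from h import *
inc([[.451,-.1139,.052]],-95.2)
c=cam('side'); cv2.imwrite('pics/s9.png',cv2.resize(c['img'][130:200,250:310],None,fx=8,fy=8,interpolation=cv2.INTER_CUBIC))
E
```

```text
t 12.025 p [ 0.4509 -0.1138  0.0749] yaw -95.09 F [ 0.61 -0.06  0.45] w 0.011241816950771822 q [ 1.02  0.27 -0.95  2.01  0.26  0.99 -1.72]
[0.451, -0.1139, 0.052] -> [ 0.1 -0.1 22.9] rot [-0.01 -0.15  0.11]
```

View pics/s9.png

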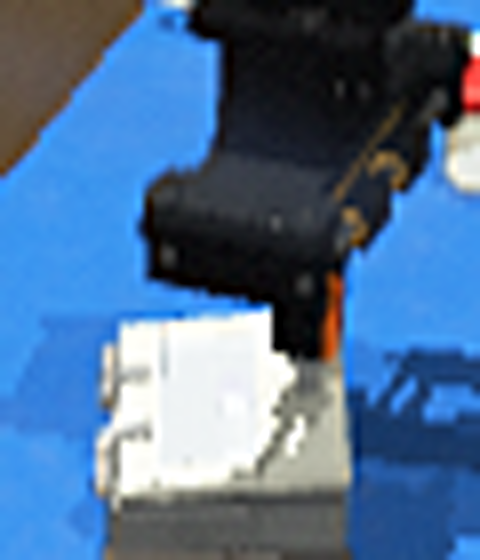

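The tip is through the lid with no force, at about z = 0.030. Continuing into the base hole.

Call:
apply_moves([
  {"grip": 255,"xyz": [0,0,4],"rotation": [0,0,0]},
  {"grip": 255,"xyz": [0,0,8],"rotation": [0,0,0]},
  {"grip": 255,"xyz": [0,0,12],"rotation": [0,0,0]},
  {"grip": 255,"xyz": [0,0,12],"rotation": [0,0,0]},
], squeeze=55)

```text
time: 12.58
ee_pos: [0.4509, -0.1137, 0.0629]
eef_rot: [-0.675, 0.738, -0.001, -0.001]
ft_force: [-0.6, 0.1, -0.3]
width: 0.0118
```

The tip is about 8 mm into the base hole with no force. Now I'll press the collar down on the lid.

Call:
apply_moves([
  {"grip": 255,"xyz": [0,0,4],"rotation": [0,0,0]},
  {"grip": 255,"xyz": [0,0,7],"rotation": [0,0,0]},
  {"grip": 255,"xyz": [0,0,10],"rotation": [0,0,0]},
  {"grip": 255,"xyz": [0,0,11],"rotation": [0,0,0]},
  {"grip": 255,"xyz": [0,0,11],"rotation": [0,0,0]},
])

```text
time: 13.2
ee_pos: [0.4508, -0.1139, 0.0521]
eef_rot: [-0.675, 0.738, -0.001, -0.001]
ft_force: [-3.8, 0.6, 6.7]
width: 0.0115
```

```bash
python3 - <<'E'
from h import *
inc([[.451,-.1139,.052]],-95.2)
E
```

```text
t 13.2 p [ 0.4508 -0.1139  0.0521] yaw -95.09 F [-3.77  0.64  6.73] w 0.011467908718395026 q [ 1.    0.31 -0.93  2.02  0.31  0.95 -1.75]
[0.451, -0.1139, 0.052] -> [-0.  -0.2  0.1] rot [ 0.03 -0.18  0.11]
```

Call:
apply_moves([
  {"grip": 255,"xyz": [0,0,1],"rotation": [0,0,0]},
  {"grip": 255,"xyz": [0,0,2],"rotation": [0,0,0]},
  {"grip": 255,"xyz": [0,0,2],"rotation": [0,0,0]},
])

```text
time: 13.58
ee_pos: [0.451, -0.114, 0.0518]
eef_rot: [-0.675, 0.738, -0.001, -0.002]
ft_force: [-12.2, 2.6, 31.9]
width: 0.0117
```

Force jumped to 32 N for 0.3 mm of travel, so the collar has seated the lid against the base. I'll ease to a moderate push and relieve the sideways load.

Call:
apply_moves([
  {"grip": 255,"xyz": [0,0.5,1],"rotation": [0,0,0]},
  {"grip": 255,"xyz": [0,0.5,1],"rotation": [0,0,0]},
  {"grip": 255,"xyz": [0,0.5,1],"rotation": [0,0,0]},
])

```text
time: 13.95
ee_pos: [0.4509, -0.114, 0.052]
eef_rot: [-0.675, 0.738, -0.002, -0.003]
ft_force: [-8.4, 1.7, 20.4]
width: 0.0113
```

```bash
python3 - <<'E'
from h import *
import pickle
inc([])
c=cam('side'); cv2.imwrite('pics/s10.png',cv2.resize(c['img'][130:230,230:330],None,fx=6,fy=6,interpolation=cv2.INTER_CUBIC))
b=cam('wrist','w10.png'); pickle.dump(b,open('w10.pkl','wb')); t=cam('top','t10.png')
inc([])
E
```

```text
t 13.95 p [ 0.4509 -0.114   0.052 ] yaw -95.1 F [-8.38  1.66 20.4 ] w 0.011284043380232252 q [ 0.99  0.31 -0.93  2.02  0.31  0.95 -1.76]
t 14.1 p [ 0.4509 -0.1139  0.052 ] yaw -95.09 F [-7.29  1.17 21.18] w 0.011787207976913506 q [ 0.99  0.31 -0.93  2.02  0.31  0.95 -1.76]
```

View pics/s10.png

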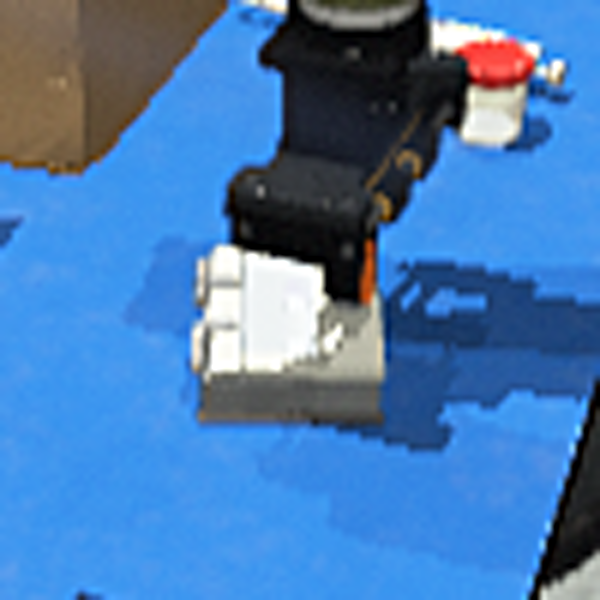

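View pics/w10.png

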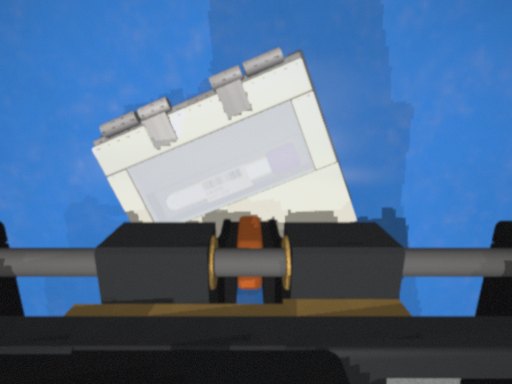

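```bash
python3 - <<'E'
from h import *
import pickle
b=pickle.load(open('w10.pkl','rb')); P=cloud(b); g=cv2.cvtColor(b['img'],cv2.COLOR_BGR2HSV)
m=(g[...,1]<70)&(g[...,2]>150)&(P[...,2]>.02)&(P[...,2]<.06); m[:60]=0; m[220:]=0; m[:,:100]=0;m[:,355:]=0
q=P[m]
for _ in range(3):
    A=np.c_[q[:,:2]-BH,np.ones(len(q))]; k=np.linalg.lstsq(A,q[:,2],rcond=None)[0]; e=q[:,2]-A@k; q=q[abs(e)<.003]
print(len(q),'slope along -x carrier',-(k[0]*np.cos(TH)+k[1]*np.sin(TH)),'z at hole',k[2])
for y in range(90,222,15):
    mm=m[y]; print(y,P[y][mm][:,2].mean().round(4) if mm.any() else None)
# cups
t=cam('top'); Q=cloud(t)
for u,v in((137,221),(370,211)): print(Q[v,u].round(3))
E
```

```text
26939 slope along -x carrier -0.006111929115373775 z at hole 0.034915151388710985
90 0.0357
105 0.0342
120 0.035
135 0.0352
150 0.0349
165 0.0348
180 0.0351
195 0.0351
210 0.0354
[0.417 0.391 0.061]
[ 0.428 -0.403  0.058]
```

```bash
python3 - <<'E'
from h import *
inc([]); print(r.close_job())
E
```

```text
t 14.15 p [ 0.4509 -0.114   0.052 ] yaw -95.1 F [-8.54  0.95 20.99] w 0.011534567796977993 q [ 0.99  0.31 -0.93  2.02  0.31  0.95 -1.76]
the job is handed in; nothing more can be done
None
```

The lid is shut with the pin seated through it into the base, and I handed the job in at about 14 s with the gripper still holding the handle and pressing down. I swept the lid down with closed fingertips, drew the pin straight up from its stand, and pushed it through the lid hole into the base hole.

**Last checks:**
- **Lid:** the wrist camera's depth readings put its top at 34.9 mm by the hole, with a slope of about −0.006 rad, so it is shut (35 mm expected).
- **Push and grip:** the downward push held steady at about 21 N, above the 7 N needed to shut the lid. The handle was held at 11.5 mm opening, with the squeeze set to 55 N.
- **Tube:** still in its trough, seen through the window.
- **Cups:** measured within 1 mm of where they started horizontally. One height reading differed by 4 mm (57 to 61 mm), which I take as depth noise.

**Not resolved:** a sideways load of about 8 N stayed on the pin. A 0.5 mm relieving shift, made as I eased the push, only cut it from about 12 N. The peak downward push while seating was about 32 N.

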